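Seat, spray and put away the alignment dowel

TASK

Push the stainless dowel standing on the granite plate into the mouth of the V-block until it rests upright against both faces, and leave it standing there while you press the canister's sprung spray cap all the way down for a moment and let it spring back up. Then lift the dowel out, stand it upright in the open drawer, let go and push the drawer fully shut. Do not disturb the other things on the plate.

Things in the scene. Friction and masses are not known exactly. Their poses are not given: they have to be found in the camera images.
- dowel: Plain stainless cylinder, 48 mm in diameter, 60 mm tall, 0.6 to 0.95 kg, standing upright on the plate in front of the V-block's mouth; it slides easily on the lapped granite (2 to 3 N). Origin at the centre of its underside, z along its axis.
- vblock: Fixed steel V-block on the plate, 90 mm wide (y), 24 mm high, with an upright 90-degree V notch open towards its -x; slick oiled faces. Origin on the plate where the dowel's axis stands when it rests on both faces; x points into the notch (push direction), z up. Apex at x = +34 mm, mouth 54 mm wide at the block's front, x = +7 mm; back at x = +80 mm.
- canister: Fixed aluminium cleaner canister clamped to the plate on the -y side of the V-block, 60 mm in diameter (63 mm at a clamp band), shoulder up to 145 mm high, on a 90 x 70 mm foot 8 mm thick. Origin at the centre of its underside; x points along the cap's spout (towards the V-block), which reaches 41 mm from the canister's axis.
- cap_top (a point): Centre of the flat top of the sprung cap on the canister: an upright round grey cap 38 mm in diameter and 26 mm high, its top 190 mm above the plate at rest. Moves down with the cap.
- cap (a joint): Press depth of the cap in m: 0 at rest (up), 0.008 fully down; a spring resists with about 3 N at the start and 8 N fully down and pushes it back up when let go.
- cabinet: Fixed low grey steel cabinet, 220 mm deep (x), 168 mm wide (y), 92 mm high, on the +y side of the table. Origin on the plate under the middle of the edge of its open front; -x is the way the drawer comes out. Clear height under its top is 84 mm above the plate.
- drawer (a joint): How far the drawer is out, in m: 0 is shut, at most 0.15. It starts 0.09 to 0.13 open. Light ball runners (about 1 N); stays where it is left.
- drawer_floor (a point): Centre of the drawer's inner floor, 12 mm above the plate. x as the cabinet's. Inside, the drawer is 194 mm long (from 100 mm in front, -x, of this point to 94 mm behind it) and 134 mm wide; side walls stand 55 mm above the plate. Only the part that is out of the cabinet, nearest the front panel, is open from above; the exposed length equals the joint value.
- drawer_front_top (a point): Middle of the top edge of the outer face of the drawer's flat white front panel, 89 mm above the plate. The panel is 168 mm wide, 12 mm thick and reaches from 5 to 89 mm above the plate; push its outer face along the cabinet's +x to shut the drawer.
- shim_a: Bystander, leave alone: laminated copper-coloured shim block 110 x 60 x 12 mm lying flat; origin under its centre.
- shim_b: Bystander, leave alone: another such shim, 110 x 60 x 12 mm.
- shim_c: Bystander, leave alone: another such shim, 110 x 60 x 12 mm.
- dial: Bystander, leave alone: chrome dial indicator lying face up, body 58 mm in diameter, 26 mm high, stem reaching 87 mm along its +x; origin under the dial's centre.
- pin_case: Bystander, leave alone: closed pin gauge case, 140 x 85 x 30 mm; origin under its centre.
- ring_gauge: Bystander, leave alone: steel ring gauge, 68 mm outer diameter, 22 mm high; origin under its centre.
- parallel: Bystander, leave alone: steel parallel, 120 x 20 x 40 mm high, long along x; origin under its centre.
Things that resemble listed ones, but are neither listed nor needed, are in the scene too. Several things have the shape of the canister; the one meant has the colours described above.

How it is judged:
By the outcome, as a careful person would: the job done as asked, in the order asked, and still so for the second after the job is handed in, with the robot touching nothing.
It also fails if it takes over 72 s, if anything falls off the work surface, if the arm or the gripper's body presses on something with over 40 N, if the wrist force passes 120 N, or if a joint passes its speed limit or range.

ROBOT

A 6-joint arm with a two-finger parallel gripper is mounted at the origin on the work surface. World frame = base frame: x ahead of the robot, y to its left, z up, the work surface at z = 0. Lengths are in m, angles in degrees, forces in N, time in s.
With the tool pointing down it reaches from about 0.4 to 0.825 m from the base axis. Payload 7 kg.
Tool frame: the origin (TCP) lies between the finger pads; the fingertips stand 19 mm ahead of it and the grasp point (between the pads) is the TCP (r.finger_overhang is the distance from the TCP to the fingertips, in m); z points along the fingers, y is the direction in which the jaws open and shut (so a half turn about z gives the same grasp; the last joint's range is limited). The gripper opens to 88 mm and grips with 3 to 60 N. Pads are 19 mm wide; open, the fingers measure 130 mm over their backs; the gripper's body (78 mm by 193 mm) begins 47 mm behind the grasp point.
Start: joints at [-60.613, 20.546, 0.682, 0, -70.136, -16.507], TCP at [0.15, -0.658, 0.246] pointing down, gripper open.
Joint ranges: [-176.03, 176.03], [-82.01, 121.73], [-58.28, 71.71], [-173.87, 95.51], [-174.79, -0.11], [-173.66, 173.66]. Speed limits (degrees/s): [136.94, 136.94, 172.46, 180, 180, 180].

INTERFACE

Orientations are given as [roll, pitch, yaw] about the fixed x, y, z axes, in that order (R = Rz(yaw) Ry(pitch) Rx(roll)).
In Python, from plant import r, optics gives the robot as it stands. The module is installed in compiled form; this text tells all that it offers.
- The arm moves only by the tool step_arm, never from a script. Its argument "increments" is a list of rows, each an object of numbers: "tx", "ty", "tz": the shift along the world's x, y, z in mm; "ax", "ay", "az": the turn, a rotation vector about the world's x, y, z in degrees; "claw": the gripper command: -1 is shut, 1 is fully open, values between are in proportion. In form: [{"tx": .., "ty": .., "tz": .., "ax": .., "ay": .., "az": .., "claw": ..}, ...]. A call has 1 to 12 rows; each row shifts and turns the commanded pose from where the row before left it; what a row does not reach is not made up. A row lasts 1/10 s, in which the tool goes at most 50 mm and 8.59 degrees, less where a joint would pass 70% of its speed; a pose out of reach is approached as far as the arm can. A call with a gripper value outside its range is refused whole. The fingers move at their own pace and stop on an object; "newtons" is the grip in N (left out, the last holds). Time passes only in rows, so rows that do not move let the fingers close. It gives the time, the measured TCP pose, the force and the opening at its end, in the units of the state.
- r.get_state(): the state, without advancing time (a new reading comes with each control period).
- optics.capture(name): name is "scene" or "side" or "wrist"; returns a dict with "image" (384x512x3 uint8, blue, green, red), "depth" (384x512 float32, m along the optical axis (not along the pixel's ray), 0 where there is no reading), "fx", "fy", "cx", "cy" (pixels), "R" (3x3) and "t" (3): a world point X has camera coordinates R X + t. Camera axes: x right, y down, z forward; pixel columns grow to the right and rows downward; lengths in m; the calibration is good to about 2 mm. The wrist camera is an equidistant fisheye: a pixel r from the principal point sees the ray r / f radians off the axis. A picture is of the moment at which its call begins.
- r.close_job(): hands the job in, once; it reports no verdict.
The state is a dict: "time_s": time; "joints": joint angles; "qd": joint speeds; "joint_torque": joint torques, N m; "tcp_pos": TCP position; "eef_rot": TCP orientation; "contact_force": force on the tool from outside, world axes, zero at the start; "moment": the same for the moment, N m; "gripper_width": finger opening in m.
Only numpy, scipy, OpenCV 4.12 (cv2) and the standard library are available. Lean on these libraries where they do the work, as an engineer would, in place of code of your own. Each camera call takes 0.05 s, during which the arm holds its last target. There are 200 camera calls.

## Working session

There is one attempt and no reset: what is moved stays moved. The work goes in short steps, Python scripts to look and compute and a tool call to move; the robot and the scene stay as the last step left them, time stands still between calls to the robot, and variables do not carry over. Pictures are saved under pics/ and viewed, about 8 in all and at most 12, crops included, and the job is handed in when it is done.

Besides the shell and the picture viewer there is one more tool, called after "Call:" as name(argument=value, ...), one argument or row to a line, values as JSON. step_arm: Moves the arm, as the interface text tells. Its arguments: {"type":"object","properties":{"increments":{"type":"array","items":{"type":"object","properties":{"tx":{"type":"number"},"ty":{"type":"number"},"tz":{"type":"number"},"ax":{"type":"number"},"ay":{"type":"number"},"az":{"type":"number"},"claw":{"type":"number"}}}},"newtons":{"type":"number"}},"required":["increments"]}

```bash
mkdir -p pics; cat > h.py <<'E'
import numpy as np, cv2
from plant import r, optics
def cap(n):
    c=optics.capture(n); np.savez('/tmp/%s.npz'%n,**c); return c
def load(n): return dict(np.load('/tmp/%s.npz'%n))
def cloud(c):
    v,u=np.mgrid[0:384,0:512]; z=c['depth']
    P=np.stack([(u-c['cx'])/c['fx']*z,(v-c['cy'])/c['fy']*z,z],-1)
    return (P-c['t'])@c['R']
def ray(c,u,v,h):
    d=c['R'].T@np.array([(u-c['cx'])/c['fx'],(v-c['cy'])/c['fy'],1]); o=-c['R'].T@c['t']
    return o+d*(h-o[2])/d[2]
E
python3 - <<'E'
from h import *
print({k:np.round(v,3).tolist() if k!='time_s' else v for k,v in r.get_state().items()})
for n in ['scene','side']:
    c=cap(n); print(n,c['fx'],c['cx'],c['cy'],-c['R'].T@c['t'],c['R'][2]); cv2.imwrite('pics/%s0.png'%n,cv2.resize(c['image'],(800,600)))
E
```

```text
{'time_s': 0.0, 'joints': [-60.614, 20.592, 0.634, -0.022, -70.136, -16.506], 'qd': [-0.064, -0.1, -0.065, 0.024, -0.015, -0.083], 'joint_torque': [-0.0, -58.272, 29.306, 6.997, 0.007, -0.0], 'tcp_pos': [0.15, -0.658, 0.245], 'eef_rot': [179.903, -0.007, -167.128], 'contact_force': [-0.51, 0.201, 0.169], 'moment': [-0.016, -0.047, -0.018], 'gripper_width': 0.088}
scene 384.33469558712386 257.6403155396087 186.2193374594309 [1.28311032 0.30184917 0.93755481] [-0.66043712 -0.25967836 -0.70454947]
side 355.0782166532283 254.17868656867404 191.1435811438054 [0.01374118 0.71249906 0.88017249] [ 0.45926502 -0.58802156 -0.6658125 ]
```

View pics/scene0.png

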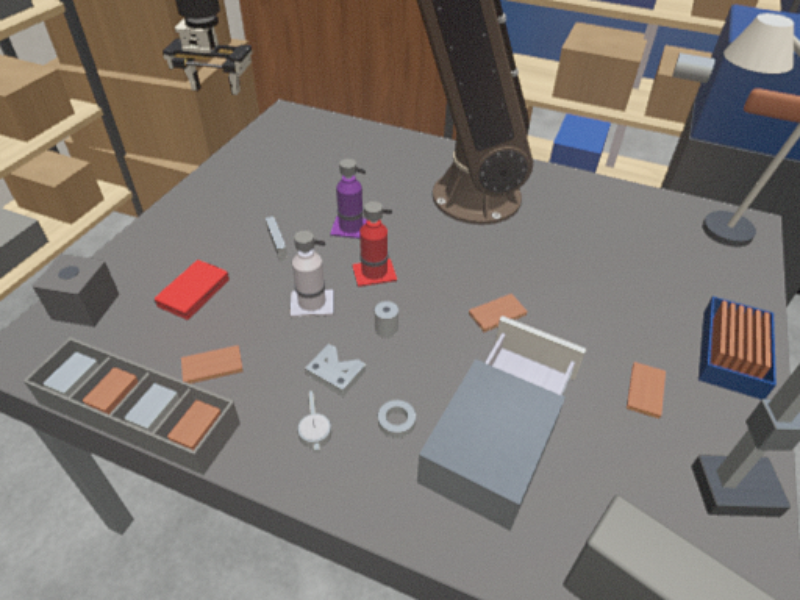

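View pics/side0.png

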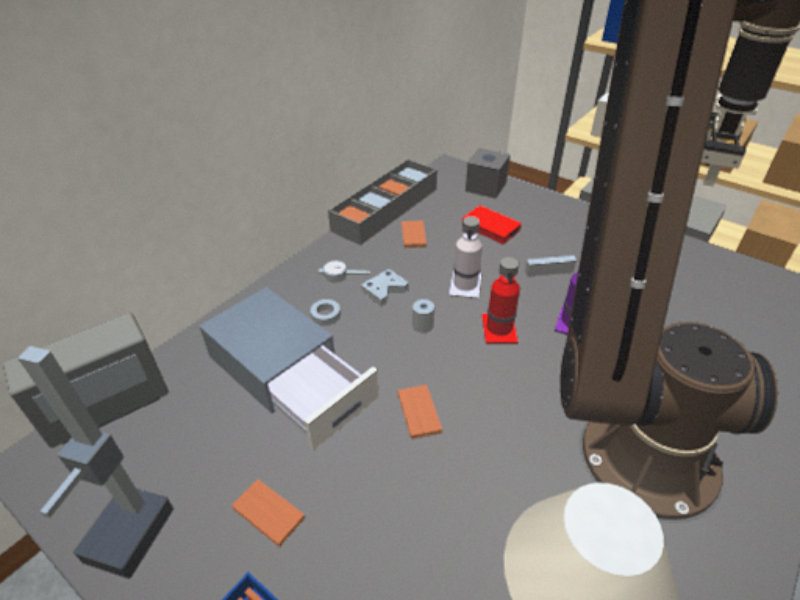

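The scene view shows three canister shapes, in 800x600 pixels: silver (309,275), red (374,245) and purple (349,200). Only the silver one is aluminium, and it stands next to the V-block (336,366). The dowel is at (386,318) and the drawer at (530,360). Next I'll make an enlarged crop to confirm and measure from the depth clouds.

```bash
cat > m.py <<'E'
from h import *
P=[];C=[]
for n in ['scene','side']:
    c=load(n); p=cloud(c); ok=(c['depth']>0); P.append(p[ok]); C.append(c['image'][ok])
P=np.vstack(P);C=np.vstack(C).astype(int)
def sel(x0,x1,y0,y1,z0,z1):
    m=(P[:,0]>x0)&(P[:,0]<x1)&(P[:,1]>y0)&(P[:,1]<y1)&(P[:,2]>z0)&(P[:,2]<z1); return P[m],C[m]
E
python3 - <<'E'
from m import *
c=load('scene'); s=800/512
for nm,(u,v,h) in dict(dowel=(386,309,.06),vb=(336,360,.024),cap=(305,240,.19),drawer=(541,338,.089),ring=(397,413,.022),dial=(314,428,.026),shim_near=(498,312,.012),shimL=(212,364,.012),shimR=(647,388,.012),parallel=(275,232,.04),case=(193,287,.03),red=(374,210,.19)).items(): print(nm,ray(c,u/s,v/s,h).round(3))
p,_=sel(.3,.9,-.4,.4,-.01,.01); print('plane z',np.median(p[:,2]))
# ortho height/colour map, 1.25mm px; up = +x, left = +y
S=.00125; W=np.zeros((520,800,3),np.uint8)
o=np.argsort(P[:,2]); Q=P[o]; K=C[o]
i=((.95-Q[:,0])/S).astype(int); j=((.45-Q[:,1])/S).astype(int)
m=(i>=0)&(i<520)&(j>=0)&(j<800)&(Q[:,2]<.25)
W[i[m],j[m]]=K[m]; W=cv2.dilate(W,np.ones((2,2)))
cv2.imwrite('pics/ortho.png',W)
im=c['image'][130:270,170:390]; cv2.imwrite('pics/crop.png',cv2.resize(im,None,fx=3.6,fy=3.6,interpolation=cv2.INTER_CUBIC))
E
```

```text
dowel [ 0.521 -0.032  0.06 ]
vb [ 0.653 -0.08   0.024]
cap [ 0.53  -0.199  0.19 ]
drawer [0.498 0.274 0.089]
ring [0.716 0.075 0.022]
dial [ 0.804 -0.045  0.026]
shim_near [0.392 0.17  0.012]
shimL [ 0.749 -0.299  0.012]
shimR [0.469 0.487 0.012]
parallel [ 0.382 -0.377  0.04 ]
case [ 0.602 -0.447  0.03 ]
red [ 0.389 -0.117  0.19 ]
plane z -0.000643593092223737
```

View pics/ortho.png

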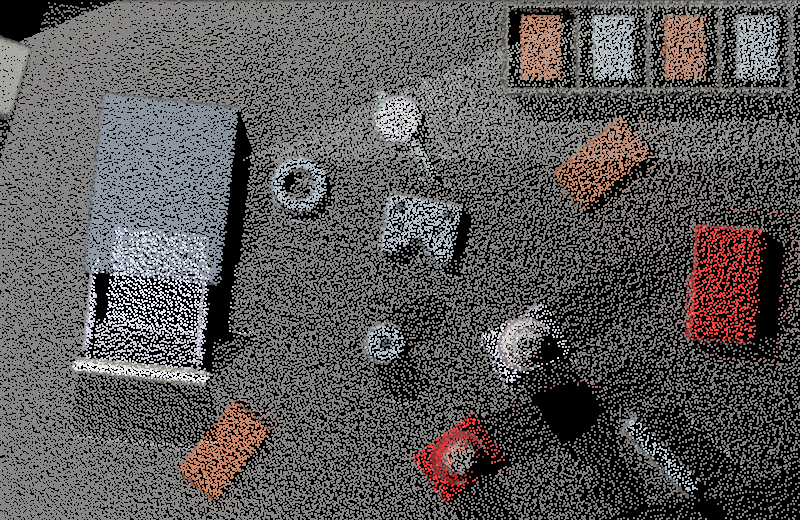

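View pics/crop.png

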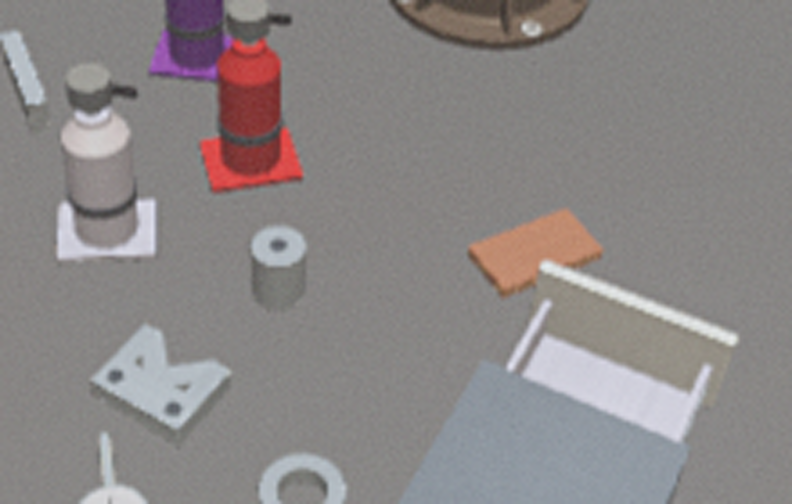

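The crop confirms the silver-bodied canister with the grey cap (crop px 90,90) is the one meant; the red and purple ones are decoys. The V-block's mouth faces the dowel side. Now I'll work out the poses.

```bash
python3 - <<'E'
from m import *
def rect(p,inset=0):
    q=(p[:,:2]*1000).astype(np.float32); k=cv2.minAreaRect(q); return np.round(k[0],1),np.round(k[1],1),round(k[2],1)
def cap2(p): # circle
    q=(p[:,:2]*1000).astype(np.float32); (a,b),rr=cv2.minEnclosingCircle(q); return round(a,1),round(b,1),round(rr,1),np.round(np.median(p,0)*1000,1),len(p)
for nm,b in dict(dowel=(.46,.57,-.09,.03,.055,.066),ring=(.66,.78,.02,.13,.016,.03),cap=(.46,.6,-.26,-.14,.183,.2),redcap=(.33,.46,-.2,-.06,.183,.2),dial=(.75,.85,-.1,0,.018,.035)).items(): print(nm,cap2(sel(*b)[0]))
for nm,b in dict(vb=(.6,.74,-.16,0,.018,.03),cab=(.55,.9,.1,.36,.086,.098),panel=(.44,.53,.17,.37,.08,.095),shim=(.3,.47,.08,.25,.007,.018),foot=(.45,.6,-.28,-.1,.004,.013)).items():
    p=sel(*b)[0]; q=p
    print(nm,rect(q),len(q),np.round(np.percentile(q,[1,99],axis=0)*1000).tolist())
E
```

```text
dowel (522.2, -29.2, 26.7, array([523.1, -29.8,  59.1]), 242)
ring (718.0, 76.9, 37.9, array([722.2,  77.4,  20.7]), 426)
cap (519.4, -205.3, 22.7, array([ 520.9, -204.1,  188.8]), 157)
redcap (378.7, -121.4, 23.0, array([ 378.9, -120.9,  188.7]), 166)
dial (793.6, -54.6, 51.0, array([803. , -44.1,  25.3]), 469)
vb (array([683.1, -76.8]), array([ 95.6, 113.8]), 78.9) 835 [[625.0, -122.0, 19.0], [708.0, -26.0, 28.0]]
cab (array([715.2, 249.4]), array([173.1, 226.8]), 84.0) 7646 [[605.0, 162.0, 87.0], [827.0, 336.0, 95.0]]
panel (array([486.5, 274.3]), array([171.7,  20.3]), 84.3) 545 [[471.0, 194.0, 80.0], [501.0, 358.0, 92.0]]
shim (array([400.8, 187.2]), array([109.7, 117.7]), 52.1) 1044 [[333.0, 120.0, 7.0], [443.0, 223.0, 15.0]]
foot (array([ 516.5, -189.7]), array([169.1, 133.3]), 89.5) 353 [[468.0, -265.0, 4.0], [573.0, -129.0, 12.0]]
```

```bash
python3 - <<'E'
from h import *
S=.0005
def rectify(c,h,x0,x1,y0,y1):
    xs=np.arange(x1,x0,-S); ys=np.arange(y1,y0,-S)
    X,Y=np.meshgrid(xs,ys,indexing='ij'); Q=np.stack([X,Y,np.full_like(X,h)],-1)@c['R'].T+c['t']
    return cv2.remap(c['image'],(Q[...,0]/Q[...,2]*c['fx']+c['cx']).astype(np.float32),(Q[...,1]/Q[...,2]*c['fy']+c['cy']).astype(np.float32),cv2.INTER_CUBIC)
out=[]
for n in ['scene','side']:
    c=load(n)
    w=rectify(c,.024,.59,.75,-.16,.02)
    g=cv2.GaussianBlur(cv2.cvtColor(w,cv2.COLOR_BGR2GRAY),(5,5),0)
    t,m=cv2.threshold(g,0,255,cv2.THRESH_OTSU)
    k=max(cv2.findContours(m,cv2.RETR_EXTERNAL,cv2.CHAIN_APPROX_NONE)[0],key=cv2.contourArea)
    a=cv2.approxPolyDP(k,8,True)[:,0]; 
    print(n,t,'poly',[(round((.75-v*S)*1000),round((.02-u*S)*1000)) for u,v in a], cv2.minAreaRect(k))
    for u,v in a: cv2.circle(w,(int(u),int(v)),3,(0,0,255),1)
    out.append(w)
    w=rectify(c,.06,.47,.57,-.09,.03); g=cv2.GaussianBlur(cv2.cvtColor(w,cv2.COLOR_BGR2GRAY),(5,5),0)
    cc=cv2.HoughCircles(g,cv2.HOUGH_GRADIENT,1,200,param1=80,param2=12,minRadius=42,maxRadius=54)
    if cc is not None: u,v,q=cc[0,0]; print('dowel',(.57-v*S)*1000,(.03-u*S)*1000,q*S)
    w=rectify(c,.19,.47,.57,-.26,-.14); g=cv2.GaussianBlur(cv2.cvtColor(w,cv2.COLOR_BGR2GRAY),(5,5),0)
    cc=cv2.HoughCircles(g,cv2.HOUGH_GRADIENT,1,200,param1=80,param2=12,minRadius=33,maxRadius=43)
    if cc is not None: u,v,q=cc[0,0]; print('cap',(.57-v*S)*1000,(-.14-u*S)*1000,q*S); cv2.circle(w,(int(u),int(v)),int(q),(0,0,255),1)
    out.append(np.pad(w,((0,120),(0,120),(0,0))))
H=np.hstack([np.vstack(out[:1]+out[2:3]),np.vstack([cv2.resize(o[:200,:240],(384,320)) for o in out[1::2]])]); cv2.imwrite('pics/rect.png',H); print(H.shape)
E
```

```text
scene 158.0 poly [(708, -40), (640, -24), (634, -44), (654, -74), (624, -98), (622, -114), (692, -127)] ((191.06793212890625, 169.49632263183594), (184.74070739746094, 149.70835876464844), 10.939091682434082)
dowel 522.25 -32.750004 0.02355
cap 561.75 -247.75002 0.0183
side 160.0 poly [(706, -34), (638, -20), (634, -40), (653, -69), (622, -92), (624, -108), (690, -120)] ((181.59291076660156, 171.52999877929688), (183.26766967773438, 150.08419799804688), 11.181753158569336)
dowel 522.75 -27.750002 0.024950001
cap 470.24997 -155.25 0.01715Traceback (most recent call last):
  File "<stdin>", line 25, in <module>
    return _nx.concatenate(arrs, 1, dtype=dtype, casting=casting)
           ~~~~~~~~~~~~~~~^^^^^^^^^^^^^^^^^^^^^^^^^^^^^^^^^^^^^^^
ValueError: all the input array dimensions except for the concatenation axis must match exactly, but along dimension 0, the array at index 0 has size 642 and the array at index 1 has size 640
```

Cameras agree once averaged. The dowel is near (522,-30). The V origin is near (622,-65) with yaw -11°, and the cap is near (520,-205). I'll push with the two half-open fingertips as a cradle behind the dowel, heading -19°. First I'll travel high to a point behind it.

Call:
step_arm(
  increments=[
    {"tz":45,"claw":-0.32},
    {"tx":20,"ty":40,"tz":10,"az":-3,"claw":-0.32},
    {"tx":20,"ty":40,"az":-3,"claw":-0.32},
    {"tx":20,"ty":40,"az":-3,"claw":-0.32},
    {"tx":20,"ty":40,"az":-3,"claw":-0.32},
    {"tx":20,"ty":40,"az":-3,"claw":-0.32},
    {"tx":20,"ty":40,"az":-3,"claw":-0.32},
    {"tx":20,"ty":40,"az":-3,"claw":-0.32},
    {"tx":20,"ty":40,"az":-3,"claw":-0.32},
    {"tx":20,"ty":40,"az":-3,"claw":-0.32},
    {"tx":20,"ty":40,"az":-3,"claw":-0.32},
    {"tx":20,"ty":40,"az":-2,"claw":-0.32},
  ],
  newtons=15,
)

```text
$.increments[0]: bad value
```

Call:
step_arm(
  increments=[
    {"tx":20,"ty":40},
    {"tx":20,"ty":40},
    {"tx":20,"ty":40},
    {"tx":20,"ty":40},
    {"tx":20,"ty":40},
    {"tx":9,"ty":3},
    {"tz":-40},
    {"tz":-40},
    {"tz":-30},
    {},
  ],
)

```text
$.increments[0]: bad value
```

Call:
step_arm(
  increments=[
    {"tx":0,"ty":0,"tz":45,"ax":0,"ay":0,"az":0,"claw":-0.32},
    {"tx":20,"ty":40,"tz":10,"ax":0,"ay":0,"az":-3,"claw":-0.32},
    {"tx":20,"ty":40,"tz":0,"ax":0,"ay":0,"az":-3,"claw":-0.32},
    {"tx":20,"ty":40,"tz":0,"ax":0,"ay":0,"az":-3,"claw":-0.32},
    {"tx":20,"ty":40,"tz":0,"ax":0,"ay":0,"az":-3,"claw":-0.32},
    {"tx":20,"ty":40,"tz":0,"ax":0,"ay":0,"az":-3,"claw":-0.32},
    {"tx":20,"ty":40,"tz":0,"ax":0,"ay":0,"az":-3,"claw":-0.32},
    {"tx":20,"ty":40,"tz":0,"ax":0,"ay":0,"az":-3,"claw":-0.32},
    {"tx":20,"ty":40,"tz":0,"ax":0,"ay":0,"az":-3,"claw":-0.32},
    {"tx":20,"ty":40,"tz":0,"ax":0,"ay":0,"az":-3,"claw":-0.32},
    {"tx":20,"ty":40,"tz":0,"ax":0,"ay":0,"az":-3,"claw":-0.32},
    {"tx":20,"ty":40,"tz":0,"ax":0,"ay":0,"az":-2,"claw":-0.32},
  ],
  newtons=15,
)

```text
time_s: 1.3
tcp_pos: [0.3706, -0.2162, 0.3006]
eef_rot: [180.0, 0.0, 160.8]
contact_force: [1.1, 0.2, -0.1]
gripper_width: 0.0298
```

Call:
step_arm(
  increments=[
    {"tx":20,"ty":40,"tz":0,"ax":0,"ay":0,"az":0,"claw":-0.32},
    {"tx":22,"ty":40,"tz":0,"ax":0,"ay":0,"az":0,"claw":-0.32},
    {"tx":22,"ty":40,"tz":0,"ax":0,"ay":0,"az":0,"claw":-0.32},
    {"tx":22,"ty":40,"tz":0,"ax":0,"ay":0,"az":0,"claw":-0.32},
    {"tx":22,"ty":41,"tz":0,"ax":0,"ay":0,"az":0,"claw":-0.32},
    {"tx":0,"ty":0,"tz":-45,"ax":0,"ay":0,"az":0,"claw":-0.32},
    {"tx":0,"ty":0,"tz":-45,"ax":0,"ay":0,"az":0,"claw":-0.32},
    {"tx":0,"ty":0,"tz":-45,"ax":0,"ay":0,"az":0,"claw":-0.32},
    {"tx":0,"ty":0,"tz":-30,"ax":0,"ay":0,"az":0,"claw":-0.32},
    {"tx":0,"ty":0,"tz":-20,"ax":0,"ay":0,"az":0,"claw":-0.32},
    {"tx":0,"ty":0,"tz":0,"ax":0,"ay":0,"az":0,"claw":-0.32},
  ],
)

```text
time_s: 2.4
tcp_pos: [0.4763, -0.0176, 0.1128]
eef_rot: [-179.8, -0.3, 160.9]
contact_force: [-0.3, -0.5, 0.3]
gripper_width: 0.0299
```

```bash
python3 - <<'E'
from h import *
c=cap('wrist'); print(c['fx'],c['cx'],c['cy'],c['R'][2],-c['R'].T@c['t']); 
s=cap('side'); a=cv2.resize(c['image'],(400,300)); b=cv2.resize(s['image'][150:270,190:350],(400,300),interpolation=cv2.INTER_CUBIC)
cv2.imwrite('pics/w1.png',np.hstack([a,b]))
E
```

```text
297.3186396354542 257.4730372936713 189.87589883619708 [ 0.23949796 -0.0873748  -0.96695728] [0.41188472 0.00430585 0.25244695]
```

View pics/w1.png

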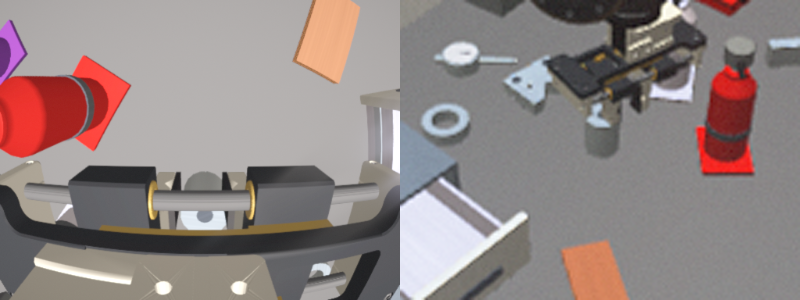

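The wrist view shows the dowel (205,200) centred between the fingertips (172 and 238). Next I'll lower and push.

Call:
step_arm(
  increments=[
    {"tx":0,"ty":0,"tz":-40,"ax":0,"ay":0,"az":0,"claw":-0.32},
    {"tx":0,"ty":0,"tz":-30,"ax":0,"ay":0,"az":0,"claw":-0.32},
    {"tx":0,"ty":0,"tz":-15,"ax":0,"ay":0,"az":0,"claw":-0.32},
    {"tx":0,"ty":0,"tz":0,"ax":0,"ay":0,"az":0,"claw":-0.32},
    {"tx":5,"ty":-1.6,"tz":0,"ax":0,"ay":0,"az":0,"claw":-0.32},
    {"tx":5,"ty":-1.6,"tz":0,"ax":0,"ay":0,"az":0,"claw":-0.32},
    {"tx":4,"ty":-1.3,"tz":0,"ax":0,"ay":0,"az":0,"claw":-0.32},
    {"tx":3,"ty":-1,"tz":0,"ax":0,"ay":0,"az":0,"claw":-0.32},
    {"tx":3,"ty":-1,"tz":0,"ax":0,"ay":0,"az":0,"claw":-0.32},
    {"tx":4,"ty":-1.3,"tz":0,"ax":0,"ay":0,"az":0,"claw":-0.32},
    {"tx":5,"ty":-1.6,"tz":0,"ax":0,"ay":0,"az":0,"claw":-0.32},
    {"tx":5,"ty":-1.6,"tz":0,"ax":0,"ay":0,"az":0,"claw":-0.32},
  ],
)

```text
time_s: 3.7
tcp_pos: [0.5125, -0.0282, 0.0305]
eef_rot: [-180.0, -0.0, 160.9]
contact_force: [-3.7, 1.5, 3.9]
gripper_width: 0.0301
```

Call:
step_arm(
  increments=[
    {"tx":6,"ty":-1.9,"tz":0,"ax":0,"ay":0,"az":0,"claw":-0.32},
    {"tx":6,"ty":-1.9,"tz":0,"ax":0,"ay":0,"az":0,"claw":-0.32},
    {"tx":6,"ty":-1.9,"tz":0,"ax":0,"ay":0,"az":0,"claw":-0.32},
    {"tx":6,"ty":-1.9,"tz":0,"ax":0,"ay":0,"az":0,"claw":-0.32},
    {"tx":6,"ty":-1.9,"tz":0,"ax":0,"ay":0,"az":0,"claw":-0.32},
    {"tx":6,"ty":-1.9,"tz":0,"ax":0,"ay":0,"az":0,"claw":-0.32},
    {"tx":6,"ty":-1.9,"tz":0,"ax":0,"ay":0,"az":0,"claw":-0.32},
    {"tx":6,"ty":-1.9,"tz":0,"ax":0,"ay":0,"az":0,"claw":-0.32},
    {"tx":5,"ty":-1.6,"tz":0,"ax":0,"ay":0,"az":0,"claw":-0.32},
    {"tx":4,"ty":-1.3,"tz":0,"ax":0,"ay":0,"az":0,"claw":-0.32},
    {"tx":3,"ty":-1,"tz":0,"ax":0,"ay":0,"az":0,"claw":-0.32},
    {"tx":0,"ty":0,"tz":0,"ax":0,"ay":0,"az":0,"claw":-0.32},
  ],
)

```text
time_s: 4.9
tcp_pos: [0.5731, -0.0473, 0.0305]
eef_rot: [180.0, 0.0, 160.9]
contact_force: [-0.6, -0.5, 0.1]
gripper_width: 0.0298
```

```bash
python3 - <<'E'
from h import *
s=cap('side'); b=cap('scene')
cv2.imwrite('pics/w2.png',np.hstack([cv2.resize(s['image'][140:240,190:330],(400,286),interpolation=cv2.INTER_CUBIC),cv2.resize(b['image'][165:265,180:320],(400,286),interpolation=cv2.INTER_CUBIC)]))
E
```

```text
(no output)
```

View pics/w2.png

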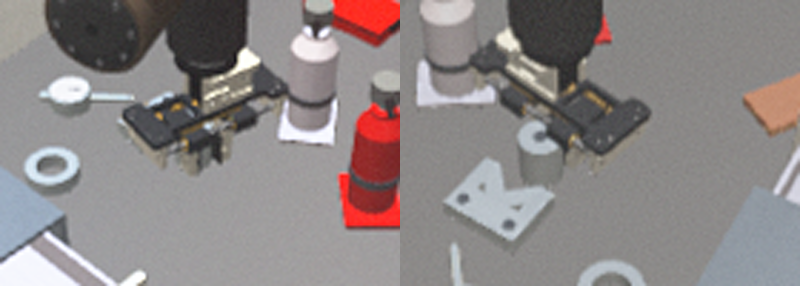

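The scene view (pixel 540,150) shows the dowel upright in front of the mouth, about 24 mm short. I'll push 12 mm more in the cradle, then back off, close and turn to -11°. The last few millimetres will be pushed with the flat closed fingers, so the V centres the dowel.

Call:
step_arm(
  increments=[
    {"tx":3,"ty":-1,"tz":0,"ax":0,"ay":0,"az":0,"claw":-0.32},
    {"tx":4,"ty":-1.4,"tz":0,"ax":0,"ay":0,"az":0,"claw":-0.32},
    {"tx":4,"ty":-1.4,"tz":0,"ax":0,"ay":0,"az":0,"claw":-0.32},
    {"tx":1,"ty":-0.3,"tz":0,"ax":0,"ay":0,"az":0,"claw":-0.32},
    {"tx":-10,"ty":3,"tz":0,"ax":0,"ay":0,"az":0,"claw":-0.32},
    {"tx":-10,"ty":3,"tz":0,"ax":0,"ay":0,"az":0,"claw":-0.32},
    {"tx":0,"ty":0,"tz":0,"ax":0,"ay":0,"az":4,"claw":-1},
    {"tx":0,"ty":0,"tz":0,"ax":0,"ay":0,"az":4,"claw":-1},
    {"tx":0,"ty":0,"tz":0,"ax":0,"ay":0,"az":0,"claw":-1},
    {"tx":0,"ty":0,"tz":0,"ax":0,"ay":0,"az":0,"claw":-1},
  ],
)

```text
time_s: 6.0
tcp_pos: [0.5642, -0.0449, 0.0308]
eef_rot: [180.0, 0.0, 168.8]
contact_force: [0.1, 0.4, 0.1]
gripper_width: 0.0037
```

Call:
step_arm(
  increments=[
    {"tx":-1.7,"ty":-8.5,"tz":0,"ax":0,"ay":0,"az":0,"claw":-1},
    {"tx":5,"ty":-1,"tz":0,"ax":0,"ay":0,"az":0,"claw":-1},
    {"tx":4,"ty":-0.8,"tz":0,"ax":0,"ay":0,"az":0,"claw":-1},
    {"tx":3,"ty":-0.6,"tz":0,"ax":0,"ay":0,"az":0,"claw":-1},
    {"tx":3,"ty":-0.6,"tz":0,"ax":0,"ay":0,"az":0,"claw":-1},
    {"tx":3,"ty":-0.6,"tz":0,"ax":0,"ay":0,"az":0,"claw":-1},
    {"tx":3,"ty":-0.6,"tz":0,"ax":0,"ay":0,"az":0,"claw":-1},
    {"tx":1,"ty":-0.2,"tz":0,"ax":0,"ay":0,"az":0,"claw":-1},
  ],
)

```text
time_s: 6.8
tcp_pos: [0.5848, -0.0581, 0.0303]
eef_rot: [-180.0, -0.0, 168.9]
contact_force: [-2.7, 0.7, 0.9]
gripper_width: 0.0003
```

Call:
step_arm(
  increments=[
    {"tx":2,"ty":-0.4,"tz":0,"ax":0,"ay":0,"az":0,"claw":-1},
    {"tx":1,"ty":-0.2,"tz":0,"ax":0,"ay":0,"az":0,"claw":-1},
  ],
)

```text
time_s: 7.0
tcp_pos: [0.5862, -0.059, 0.0303]
eef_rot: [-179.9, -0.2, 168.9]
contact_force: [-9.4, 1.5, 6.0]
gripper_width: 0.0002
```

Call:
step_arm(
  increments=[
    {"tx":1,"ty":-0.2,"tz":0,"ax":0,"ay":0,"az":0,"claw":-1},
  ],
)

```text
time_s: 7.1
tcp_pos: [0.5865, -0.0593, 0.0302]
eef_rot: [-179.9, -0.2, 168.9]
contact_force: [-10.9, 0.4, 8.0]
gripper_width: 0.0002
```

Call:
step_arm(
  increments=[
    {"tx":1,"ty":-0.2,"tz":0,"ax":0,"ay":0,"az":0,"claw":-1},
  ],
)

```text
time_s: 7.2
tcp_pos: [0.5867, -0.0597, 0.0302]
eef_rot: [-179.9, -0.3, 168.8]
contact_force: [-12.7, 1.5, 8.6]
gripper_width: 0.0006
```

The force rises with no further travel, so the dowel looks seated. I'll back off, rise and look.

Call:
step_arm(
  increments=[
    {"tx":-5,"ty":1,"tz":0,"ax":0,"ay":0,"az":0,"claw":-1},
    {"tx":-20,"ty":4,"tz":0,"ax":0,"ay":0,"az":0,"claw":-1},
    {"tx":-25,"ty":5,"tz":0,"ax":0,"ay":0,"az":0,"claw":-1},
    {"tx":-10,"ty":2,"tz":40,"ax":0,"ay":0,"az":0,"claw":-1},
    {"tx":-10,"ty":0,"tz":45,"ax":0,"ay":0,"az":0,"claw":-1},
    {"tx":-10,"ty":0,"tz":45,"ax":0,"ay":0,"az":0,"claw":-1},
    {"tx":0,"ty":0,"tz":45,"ax":0,"ay":0,"az":0,"claw":-1},
    {"tx":0,"ty":0,"tz":45,"ax":0,"ay":0,"az":0,"claw":-1},
    {"tx":0,"ty":0,"tz":40,"ax":0,"ay":0,"az":0,"claw":-1},
    {"tx":0,"ty":0,"tz":0,"ax":0,"ay":0,"az":0,"claw":-1},
  ],
)

```text
time_s: 8.2
tcp_pos: [0.5131, -0.0469, 0.2974]
eef_rot: [179.8, 0.7, 168.9]
contact_force: [-0.5, 0.5, -0.2]
gripper_width: 0.0004
```

```bash
cat > rc.py <<'E'
from h import *
def rectify(c,h,x0,x1,y0,y1,S=.0005):
    X,Y=np.meshgrid(np.arange(x1,x0,-S),np.arange(y1,y0,-S),indexing='ij'); Q=np.stack([X,Y,np.full_like(X,h)],-1)@c['R'].T+c['t']
    return cv2.remap(c['image'],(Q[...,0]/Q[...,2]*c['fx']+c['cx']).astype(np.float32),(Q[...,1]/Q[...,2]*c['fy']+c['cy']).astype(np.float32),cv2.INTER_CUBIC)
def circ(w,lo,hi,x1,y1,S=.0005):
    g=cv2.GaussianBlur(cv2.cvtColor(w,cv2.COLOR_BGR2GRAY),(5,5),0)
    cc=cv2.HoughCircles(g,cv2.HOUGH_GRADIENT,1,400,param1=80,param2=10,minRadius=lo,maxRadius=hi)
    if cc is None: return None
    u,v,q=cc[0,0]; cv2.circle(w,(int(u),int(v)),int(q),(0,0,255),1); return round((x1-v*S)*1000,1),round((y1-u*S)*1000,1),q*S
E
python3 - <<'E'
from rc import *
o=[]
for n in ['scene','side']:
    c=cap(n); w=rectify(c,.06,.56,.70,-.15,.03); print(n,circ(w,44,52,.70,.03)); o.append(cv2.resize(w,(390,303)))
    p=cloud(c); m=(abs(p[...,0]-.618)<.05)&(abs(p[...,1]+.065)<.05)&(p[...,2]>.05)&(p[...,2]<.07); print(np.median(p[m],0),m.sum(),(p[m].max(0)+p[m].min(0))/2)
    q=(abs(p[...,0]-.52)<.03)&(abs(p[...,1]+.205)<.025)&(p[...,2]>.185)&(p[...,2]<.2); 
    k=cv2.minEnclosingCircle((p[q][:,:2]*1000).astype(np.float32)); print('cap',k,np.median(p[q],0))
    w2=rectify(c,.19,.48,.56,-.26,-.15); o.append(cv2.resize(w2,(390,284)))
cv2.imwrite('pics/v1.png',np.vstack([np.hstack(o[::2]),np.hstack(o[1::2])]))
E
```

```text
scene (np.float32(621.8), np.float32(-65.8), np.float32(0.0236))
[ 0.62522823 -0.06287256  0.05939982] 182 [ 0.62132737 -0.0657116   0.05853452]
cap ((521.7952880859375, -205.36058044433594), 20.647233963012695) [ 0.5240824  -0.20691398  0.19035105]
side None
[ 0.61658802 -0.05896978  0.05718071] 105 [ 0.61787717 -0.06066254  0.05587181]
cap ((517.815185546875, -203.1223602294922), 19.77377700805664) [ 0.51614498 -0.2007758   0.18795566]
```

View pics/v1.png

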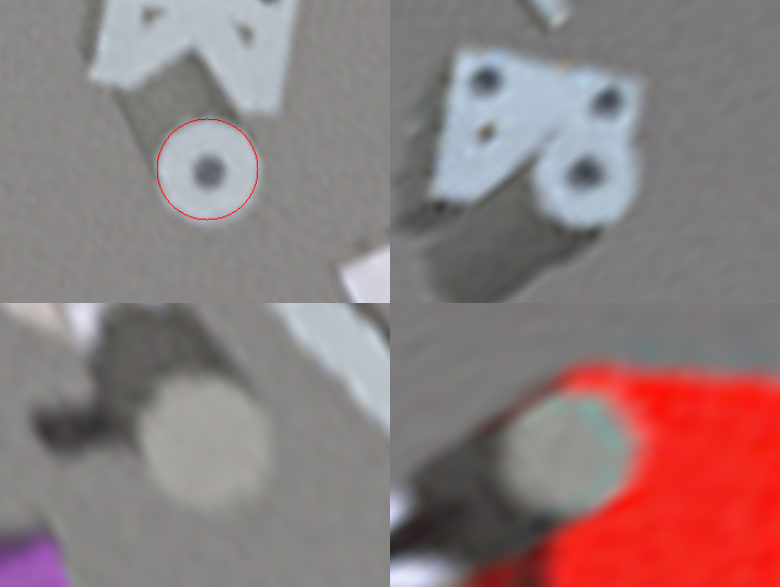

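Both views show the dowel upright in the notch, at (208,172) and (585,170). It measures about 1–2 mm from my nominal V origin. The earlier push was balanced sideways, so both faces were loaded, but there was an upward force on the fingers that may mean slight tipping. I'll re-seat gently with the fingertips tilted to lead, contacting low on the dowel.

Call:
step_arm(
  increments=[
    {"tx":20,"ty":-3,"tz":-45,"ax":-0.8,"ay":-3.9,"az":0,"claw":-1},
    {"tx":20,"ty":-3,"tz":-45,"ax":0,"ay":0,"az":0,"claw":-1},
    {"tx":7,"ty":-1,"tz":-45,"ax":0,"ay":0,"az":0,"claw":-1},
    {"tx":0,"ty":0,"tz":-45,"ax":0,"ay":0,"az":0,"claw":-1},
    {"tx":0,"ty":0,"tz":-45,"ax":0,"ay":0,"az":0,"claw":-1},
    {"tx":0,"ty":0,"tz":-30,"ax":0,"ay":0,"az":0,"claw":-1},
    {"tx":0,"ty":0,"tz":-11,"ax":0,"ay":0,"az":0,"claw":-1},
    {"tx":0,"ty":0,"tz":0,"ax":0,"ay":0,"az":0,"claw":-1},
  ],
)

```text
time_s: 9.1
tcp_pos: [0.5555, -0.0545, 0.0226]
eef_rot: [-179.9, 3.8, 168.9]
contact_force: [0.1, -0.1, 0.1]
gripper_width: 0.0007
```

Call:
step_arm(
  increments=[
    {"tx":7,"ty":1.5,"tz":0,"ax":0,"ay":0,"az":0,"claw":-1},
    {"tx":7,"ty":-1,"tz":0,"ax":0,"ay":0,"az":0,"claw":-1},
    {"tx":6,"ty":-1.2,"tz":0,"ax":0,"ay":0,"az":0,"claw":-1},
    {"tx":4,"ty":-0.8,"tz":0,"ax":0,"ay":0,"az":0,"claw":-1},
    {"tx":2,"ty":-0.4,"tz":0,"ax":0,"ay":0,"az":0,"claw":-1},
    {"tx":1.5,"ty":-0.3,"tz":0,"ax":0,"ay":0,"az":0,"claw":-1},
  ],
)

```text
time_s: 9.7
tcp_pos: [0.5845, -0.0564, 0.0248]
eef_rot: [-180.0, 4.0, 168.9]
contact_force: [0.2, -0.2, -0.3]
gripper_width: 0.0005
```

Call:
step_arm(
  increments=[
    {"tx":1.5,"ty":-0.3,"tz":0,"ax":0,"ay":0,"az":0,"claw":-1},
  ],
)

```text
time_s: 9.8
tcp_pos: [0.5857, -0.0567, 0.0246]
eef_rot: [-180.0, 4.0, 168.9]
contact_force: [-0.2, -0.4, -0.0]
gripper_width: 0.0007
```

Call:
step_arm(
  increments=[
    {"tx":1,"ty":-0.2,"tz":0,"ax":0,"ay":0,"az":0,"claw":-1},
  ],
)

```text
time_s: 9.9
tcp_pos: [0.5867, -0.0569, 0.0245]
eef_rot: [-180.0, 4.0, 168.9]
contact_force: [-0.8, 0.0, 0.3]
gripper_width: 0.0002
```

Call:
step_arm(
  increments=[
    {"tx":1,"ty":-0.2,"tz":0,"ax":0,"ay":0,"az":0,"claw":-1},
  ],
)

```text
time_s: 10.0
tcp_pos: [0.587, -0.0571, 0.0244]
eef_rot: [-179.9, 3.9, 168.9]
contact_force: [-4.4, 2.2, 2.7]
gripper_width: 0.0004
```

Call:
step_arm(
  increments=[
    {"tx":1,"ty":-0.2,"tz":0,"ax":0,"ay":0,"az":0,"claw":-1},
  ],
)

```text
time_s: 10.1
tcp_pos: [0.5872, -0.0574, 0.0242]
eef_rot: [-179.9, 3.8, 168.9]
contact_force: [-6.3, 2.0, 5.9]
gripper_width: 0.0006
```

Call:
step_arm(
  increments=[
    {"tx":1,"ty":-0.2,"tz":0,"ax":0,"ay":0,"az":0,"claw":-1},
  ],
)

```text
time_s: 10.2
tcp_pos: [0.5874, -0.0577, 0.0241]
eef_rot: [-179.9, 3.8, 168.9]
contact_force: [-9.2, 3.0, 8.0]
gripper_width: 0.0004
```

The dowel is firmly seated at the same stop, with balanced side force. Next I'll back off and go over to the cap.

Call:
step_arm(
  increments=[
    {"tx":-5,"ty":1,"tz":0,"ax":0,"ay":0,"az":0,"claw":-1},
    {"tx":-20,"ty":4,"tz":0,"ax":0,"ay":0,"az":0,"claw":-1},
    {"tx":-25,"ty":5,"tz":0,"ax":0,"ay":0,"az":0,"claw":-1},
    {"tx":-10,"ty":2,"tz":40,"ax":0.8,"ay":3.9,"az":0,"claw":-1},
    {"tx":0,"ty":0,"tz":48,"ax":0,"ay":0,"az":0,"claw":-1},
    {"tx":0,"ty":0,"tz":48,"ax":0,"ay":0,"az":0,"claw":-1},
    {"tx":0,"ty":0,"tz":48,"ax":0,"ay":0,"az":0,"claw":-1},
    {"tx":0,"ty":-20,"tz":45,"ax":0,"ay":0,"az":0,"claw":-1},
    {"tx":0,"ty":-45,"tz":0,"ax":0,"ay":0,"az":0,"claw":-1},
    {"tx":0,"ty":-45,"tz":0,"ax":0,"ay":0,"az":0,"claw":-1},
    {"tx":0,"ty":-40,"tz":0,"ax":0,"ay":0,"az":0,"claw":-1},
    {"tx":0,"ty":0,"tz":0,"ax":0,"ay":0,"az":0,"claw":-1},
  ],
)

```text
time_s: 11.4
tcp_pos: [0.5294, -0.199, 0.2534]
eef_rot: [-180.0, 0.0, 168.7]
contact_force: [-0.2, 0.4, -0.3]
gripper_width: 0.0005
```

```bash
python3 - <<'E'
from h import *
s=r.get_state(); print(s['tcp_pos'],s['eef_rot'])
c=cap('side'); b=cap('scene')
for c in (b,c):
    p=cloud(c); m=(abs(p[...,0]-.62)<.05)&(abs(p[...,1]+.063)<.05)&(p[...,2]>.05)&(p[...,2]<.07); print(np.median(p[m],0),m.sum(),(p[m].max(0)+p[m].min(0))/2)
E
```

```text
[ 0.52944621 -0.19902856  0.25344706] [-1.79961872e+02  3.63724580e-02  1.68670869e+02]
[ 0.62632068 -0.06445599  0.05965603] 179 [ 0.62249443 -0.06551501  0.0574139 ]
[ 0.61746326 -0.05899216  0.05735376] 103 [ 0.61729949 -0.0609132   0.05689293]
```

Call:
step_arm(
  increments=[
    {"tx":-9.5,"ty":-5.5,"tz":0,"ax":0,"ay":0,"az":0,"claw":-1},
    {"tx":0,"ty":0,"tz":-20,"ax":0,"ay":0,"az":0,"claw":-1},
    {"tx":0,"ty":0,"tz":-18,"ax":0,"ay":0,"az":0,"claw":-1},
    {"tx":0,"ty":0,"tz":-4,"ax":0,"ay":0,"az":0,"claw":-1},
    {"tx":0,"ty":0,"tz":-3,"ax":0,"ay":0,"az":0,"claw":-1},
    {"tx":0,"ty":0,"tz":-3,"ax":0,"ay":0,"az":0,"claw":-1},
  ],
)

```text
time_s: 12.1
tcp_pos: [0.5204, -0.2005, 0.2065]
eef_rot: [-180.0, 0.0, 168.9]
contact_force: [-3.2, 1.0, 5.4]
gripper_width: 0.0006
```

Call:
step_arm(
  increments=[
    {"tx":0,"ty":0,"tz":-3,"ax":0,"ay":0,"az":0,"claw":-1},
  ],
)

```text
time_s: 12.2
tcp_pos: [0.5204, -0.2006, 0.2036]
eef_rot: [180.0, 0.1, 168.9]
contact_force: [-3.1, 2.6, 6.1]
gripper_width: 0.0003
```

Call:
step_arm(
  increments=[
    {"tx":0,"ty":0,"tz":-2,"ax":0,"ay":0,"az":0,"claw":-1},
  ],
)

```text
time_s: 12.3
tcp_pos: [0.5204, -0.2006, 0.2015]
eef_rot: [180.0, 0.1, 168.9]
contact_force: [-4.4, 3.2, 7.1]
gripper_width: -0.0001
```

Call:
step_arm(
  increments=[
    {"tx":0,"ty":0,"tz":-2,"ax":0,"ay":0,"az":0,"claw":-1},
    {"tx":0,"ty":0,"tz":-2,"ax":0,"ay":0,"az":0,"claw":-1},
  ],
)

```text
time_s: 12.5
tcp_pos: [0.5207, -0.2008, 0.2009]
eef_rot: [-180.0, 0.2, 169.0]
contact_force: [-16.0, 13.3, 43.0]
gripper_width: 0.0005
```

Call:
step_arm(
  increments=[
    {"tx":0,"ty":0,"tz":-2,"ax":0,"ay":0,"az":0,"claw":-1},
    {"tx":0,"ty":0,"tz":0,"ax":0,"ay":0,"az":0,"claw":-1},
  ],
)

```text
time_s: 12.7
tcp_pos: [0.5208, -0.2007, 0.2009]
eef_rot: [-180.0, 0.3, 169.0]
contact_force: [-16.9, 13.3, 43.4]
gripper_width: 0.0004
```

The cap is fully down: the TCP sits at 201 mm with 43 N on the fingertips. I'll release it and move over the dowel with the gripper open.

Call:
step_arm(
  increments=[
    {"tx":0,"ty":0,"tz":5,"ax":0,"ay":0,"az":0,"claw":-1},
    {"tx":0,"ty":0,"tz":15,"ax":0,"ay":0,"az":0,"claw":-1},
    {"tx":0,"ty":0,"tz":40,"ax":0,"ay":0,"az":0,"claw":-1},
    {"tx":27,"ty":36,"tz":5,"ax":0,"ay":0,"az":0,"claw":1},
    {"tx":27,"ty":36,"tz":0,"ax":0,"ay":0,"az":0,"claw":1},
    {"tx":27,"ty":36,"tz":0,"ax":0,"ay":0,"az":0,"claw":1},
    {"tx":20,"ty":29,"tz":-30,"ax":0,"ay":0,"az":0,"claw":1},
    {"tx":0,"ty":0,"tz":-40,"ax":0,"ay":0,"az":0,"claw":1},
    {"tx":0,"ty":0,"tz":-40,"ax":0,"ay":0,"az":0,"claw":1},
    {"tx":0,"ty":0,"tz":0,"ax":0,"ay":0,"az":0,"claw":1},
  ],
)

```text
time_s: 13.7
tcp_pos: [0.6182, -0.0636, 0.1442]
eef_rot: [-179.9, -0.5, 168.9]
contact_force: [-0.8, -0.3, -0.3]
gripper_width: 0.0508
```

```bash
python3 - <<'E'
from h import *
s=cap('side'); b=cap('scene'); w=cap('wrist'); print(r.get_state()['tcp_pos'])
p=cloud(b); q=(abs(p[...,0]-.52)<.03)&(abs(p[...,1]+.205)<.025)&(p[...,2]>.17)&(p[...,2]<.2); print('cap z',np.median(p[q],0))
cv2.imwrite('pics/g1.png',np.hstack([cv2.resize(w['image'],(400,300)),cv2.resize(b['image'][140:260,160:320],(400,300),interpolation=cv2.INTER_CUBIC)]))
E
```

```text
[ 0.62262029 -0.06407946  0.1517337 ]
cap z [ 0.52769189 -0.20640079  0.18939515]
```

View pics/g1.png

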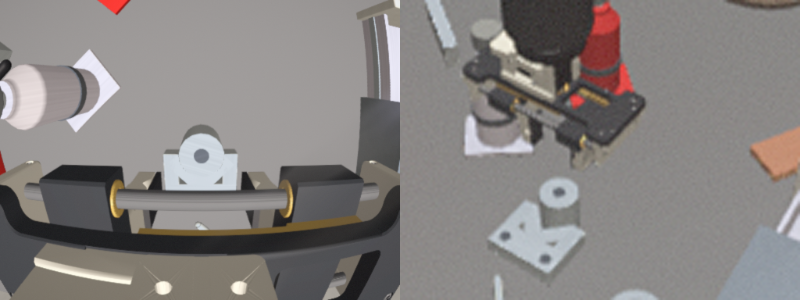

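The dowel stands upright in the V (scene crop 560,195), centred between the fingers in the wrist view (201 against 204). The cap is back up at z≈189. I'll descend and grip.

Call:
step_arm(
  increments=[
    {"tx":0,"ty":0,"tz":0,"ax":0,"ay":0,"az":0,"claw":1},
    {"tx":0,"ty":0,"tz":0,"ax":0,"ay":0,"az":0,"claw":1},
    {"tx":0,"ty":0,"tz":0,"ax":0,"ay":0,"az":0,"claw":1},
    {"tx":0,"ty":0,"tz":-30,"ax":0,"ay":0,"az":0,"claw":1},
    {"tx":0,"ty":0,"tz":-30,"ax":0,"ay":0,"az":0,"claw":1},
    {"tx":0,"ty":0,"tz":-25,"ax":0,"ay":0,"az":0,"claw":1},
    {"tx":0,"ty":0,"tz":-12,"ax":0,"ay":0,"az":0,"claw":1},
    {"tx":0,"ty":0,"tz":0,"ax":0,"ay":0,"az":0,"claw":1},
  ],
  newtons=30,
)

```text
time_s: 14.65
tcp_pos: [0.6204, -0.0641, 0.0514]
eef_rot: [-179.9, -0.1, 168.9]
contact_force: [0.5, 0.1, 0.2]
gripper_width: 0.0879
```

Call:
step_arm(
  increments=[
    {"tx":0,"ty":0,"tz":-3,"ax":0,"ay":0,"az":0,"claw":1},
    {"tx":0,"ty":0,"tz":0,"ax":0,"ay":0,"az":0,"claw":-1},
    {"tx":0,"ty":0,"tz":0,"ax":0,"ay":0,"az":0,"claw":-1},
    {"tx":0,"ty":0,"tz":0,"ax":0,"ay":0,"az":0,"claw":-1},
    {"tx":0,"ty":0,"tz":0,"ax":0,"ay":0,"az":0,"claw":-1},
    {"tx":0,"ty":0,"tz":0,"ax":0,"ay":0,"az":0,"claw":-1},
    {"tx":0,"ty":0,"tz":0,"ax":0,"ay":0,"az":0,"claw":-1},
    {"tx":0,"ty":0,"tz":0,"ax":0,"ay":0,"az":0,"claw":-1},
  ],
)

```text
time_s: 15.45
tcp_pos: [0.6212, -0.064, 0.0497]
eef_rot: [-180.0, 0.0, 168.9]
contact_force: [-1.6, 0.4, 3.0]
gripper_width: 0.0476
```

Call:
step_arm(
  increments=[
    {"tx":0,"ty":0,"tz":10,"ax":0,"ay":0,"az":0,"claw":-1},
    {"tx":0,"ty":0,"tz":20,"ax":0,"ay":0,"az":0,"claw":-1},
    {"tx":0,"ty":0,"tz":30,"ax":0,"ay":0,"az":0,"claw":-1},
    {"tx":0,"ty":0,"tz":40,"ax":0,"ay":0,"az":0,"claw":-1},
    {"tx":0,"ty":0,"tz":40,"ax":0,"ay":0,"az":0,"claw":-1},
    {"tx":0,"ty":0,"tz":0,"ax":0,"ay":0,"az":0,"claw":-1},
  ],
)

```text
time_s: 16.05
tcp_pos: [0.624, -0.0638, 0.1957]
eef_rot: [179.9, 0.5, 168.9]
contact_force: [1.5, -0.0, -6.4]
gripper_width: 0.0472
```

```bash
python3 - <<'E'
from rc import *
s=r.get_state(); print(s['tcp_pos'],s['gripper_width'],s['contact_force'])
o=[];PP=[]
for n in ['scene','side']:
    c=cap(n); p=cloud(c).reshape(-1,3); PP.append(p)
    w=rectify(c,.0905,.43,.66,.14,.40,.00075); o.append(cv2.resize(w,(390,345)))
    m=(abs(p[:,0]-.72)<.1)&(p[:,1]>.12)&(p[:,1]<.37)&(p[:,2]>.08)&(p[:,2]<.1)
    k=cv2.minAreaRect((p[m][:,:2]*1000).astype(np.float32)); print(n,'cab top z',np.median(p[m][:,2]))
    # front edge of cabinet: per-y min x of top points
    m=(p[:,0]>.56)&(p[:,0]<.85)&(p[:,1]>.14)&(p[:,1]<.37)&(p[:,2]>.085)&(p[:,2]<.1); q=p[m]
    # panel top
    m=(p[:,0]>.44)&(p[:,0]<.53)&(p[:,1]>.17)&(p[:,1]<.38)&(p[:,2]>.085)&(p[:,2]<.093); t=p[m]
    for nm,v in (('cabtop',q),('panel',t)):
        ys=np.arange(v[:,1].min()+.015,v[:,1].max()-.015,.01)
        f=[(y,np.percentile(v[abs(v[:,1]-y)<.005][:,0],2),np.percentile(v[abs(v[:,1]-y)<.005][:,0],98)) for y in ys if (abs(v[:,1]-y)<.005).sum()>4]
        f=np.array(f); a=np.polyfit(f[:,0],f[:,1],1); b=np.polyfit(f[:,0],f[:,2],1)
        print(n,nm,len(v),'front slope %.3f x@.26 %.4f'%(a[0],np.polyval(a,.26)),'back slope %.3f x@.26 %.4f'%(b[0],np.polyval(b,.26)),'y',np.percentile(v[:,1],[.5,99.5]).round(4))
cv2.imwrite('pics/d1.png',np.hstack(o))
E
```

```text
[ 0.62395855 -0.06376072  0.19569933] 0.04721031879576683 [ 1.47323183 -0.04920307 -6.41115478]
scene cab top z 0.09196817132760388
scene cabtop 4977 front slope -0.015 x@.26 0.6137 back slope 0.099 x@.26 0.8267 y [0.1581 0.3362]
scene panel 207 front slope 0.102 x@.26 0.4808 back slope 0.104 x@.26 0.4937 y [0.1901 0.3538]
side cab top z 0.08975857549694297
side cabtop 2720 front slope 0.007 x@.26 0.6070 back slope 0.059 x@.26 0.8172 y [0.1637 0.3416]
side panel 187 front slope 0.104 x@.26 0.4767 back slope 0.106 x@.26 0.4870 y [0.1939 0.3586]
```

View pics/d1.png

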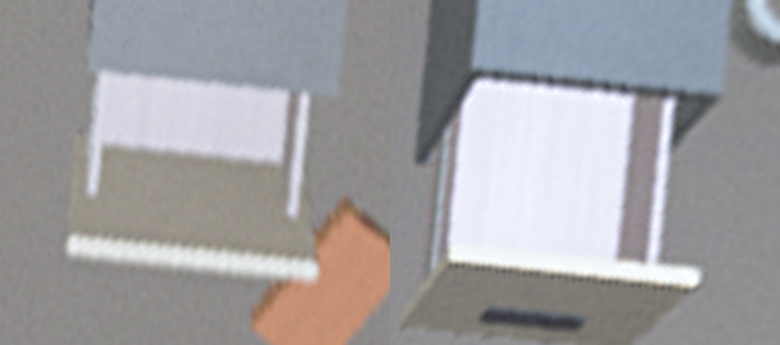

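The lift succeeded (47 mm wide, 6.4 N). In the rectified views, the drawer panel's outer edge centres at about (481,275). The cabinet front centres at about (605,259), giving yaw ≈ -6.5° and about 112 mm exposed. The placing target is (547,267).

Call:
step_arm(
  increments=[
    {"tx":-6,"ty":25,"tz":5,"ax":0,"ay":0,"az":0.5,"claw":-1},
    {"tx":-9,"ty":38,"tz":0,"ax":0,"ay":0,"az":0.5,"claw":-1},
    {"tx":-9,"ty":38,"tz":0,"ax":0,"ay":0,"az":0.5,"claw":-1},
    {"tx":-9,"ty":38,"tz":0,"ax":0,"ay":0,"az":0.5,"claw":-1},
    {"tx":-9,"ty":38,"tz":0,"ax":0,"ay":0,"az":0.5,"claw":-1},
    {"tx":-9,"ty":38,"tz":0,"ax":0,"ay":0,"az":0.5,"claw":-1},
    {"tx":-9,"ty":38,"tz":0,"ax":0,"ay":0,"az":0.5,"claw":-1},
    {"tx":-9,"ty":38,"tz":0,"ax":0,"ay":0,"az":0.5,"claw":-1},
    {"tx":-8,"ty":28,"tz":0,"ax":0,"ay":0,"az":0.5,"claw":-1},
    {"tx":0,"ty":12,"tz":0,"ax":0,"ay":0,"az":0,"claw":-1},
    {"tx":0,"ty":0,"tz":0,"ax":0,"ay":0,"az":0,"claw":-1},
    {"tx":0,"ty":0,"tz":0,"ax":0,"ay":0,"az":0,"claw":-1},
  ],
)

```text
time_s: 17.35
tcp_pos: [0.5432, 0.2663, 0.1925]
eef_rot: [-179.8, -0.2, 173.4]
contact_force: [0.0, -0.1, -8.1]
gripper_width: 0.0476
```

```bash
python3 - <<'E'
from h import *
w=cap('wrist'); s=cap('side'); x=r.get_state(); print(x['tcp_pos'],x['eef_rot'],x['gripper_width'])
cv2.imwrite('pics/p1.png',np.hstack([cv2.resize(w['image'],(400,300)),cv2.resize(s['image'][130:290,120:333],(400,300),interpolation=cv2.INTER_CUBIC)]))
E
```

```text
[0.54384927 0.26584317 0.1933975 ] [-1.79904114e+02 -9.80335650e-02  1.73317430e+02] 0.047478614810293945
```

View pics/p1.png

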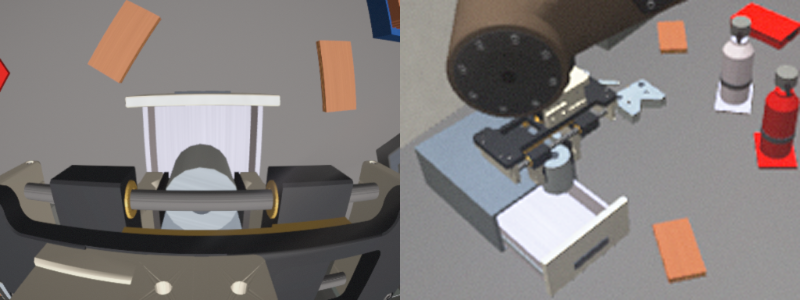

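The dowel (201,190) is centred laterally over the drawer (side walls 145 and 262) and aligned with it. I'll lower it.

Call:
step_arm(
  increments=[
    {"tx":3,"ty":1,"tz":-20,"ax":0,"ay":0,"az":0,"claw":-1},
    {"tx":0,"ty":0,"tz":-30,"ax":0,"ay":0,"az":0,"claw":-1},
    {"tx":0,"ty":0,"tz":-30,"ax":0,"ay":0,"az":0,"claw":-1},
    {"tx":0,"ty":0,"tz":-25,"ax":0,"ay":0,"az":0,"claw":-1},
    {"tx":0,"ty":0,"tz":-15,"ax":0,"ay":0,"az":0,"claw":-1},
    {"tx":0,"ty":0,"tz":0,"ax":0,"ay":0,"az":0,"claw":-1},
  ],
)

```text
time_s: 18.05
tcp_pos: [0.546, 0.2658, 0.0718]
eef_rot: [-179.8, -0.2, 173.3]
contact_force: [-0.5, -1.0, -8.5]
gripper_width: 0.0474
```

Call:
step_arm(
  increments=[
    {"tx":0,"ty":0,"tz":-4,"ax":0,"ay":0,"az":0,"claw":-1},
    {"tx":0,"ty":0,"tz":-2,"ax":0,"ay":0,"az":0,"claw":-1},
    {"tx":0,"ty":0,"tz":-2,"ax":0,"ay":0,"az":0,"claw":-1},
  ],
)

```text
time_s: 18.35
tcp_pos: [0.5478, 0.2684, 0.0675]
eef_rot: [179.9, 0.1, 173.4]
contact_force: [0.2, -0.0, -8.0]
gripper_width: 0.0477
```

Call:
step_arm(
  increments=[
    {"tx":0,"ty":0,"tz":-1,"ax":0,"ay":0,"az":0,"claw":-1},
  ],
)

```text
time_s: 18.45
tcp_pos: [0.5475, 0.2682, 0.0661]
eef_rot: [180.0, 0.0, 173.4]
contact_force: [-0.9, -0.5, -7.8]
gripper_width: 0.0476
```

Call:
step_arm(
  increments=[
    {"tx":0,"ty":0,"tz":-1,"ax":0,"ay":0,"az":0,"claw":-1},
  ],
)

```text
time_s: 18.55
tcp_pos: [0.5474, 0.2682, 0.065]
eef_rot: [180.0, 0.0, 173.4]
contact_force: [0.3, 0.0, -8.2]
gripper_width: 0.0476
```

Call:
step_arm(
  increments=[
    {"tx":0,"ty":0,"tz":-1.5,"ax":0,"ay":0,"az":0,"claw":-1},
  ],
)

```text
time_s: 18.65
tcp_pos: [0.5474, 0.2683, 0.0634]
eef_rot: [180.0, 0.0, 173.4]
contact_force: [-0.4, -0.8, -7.5]
gripper_width: 0.0475
```

Call:
step_arm(
  increments=[
    {"tx":0,"ty":0,"tz":-1,"ax":0,"ay":0,"az":0,"claw":-1},
  ],
)

```text
time_s: 18.75
tcp_pos: [0.5472, 0.2682, 0.0621]
eef_rot: [180.0, 0.0, 173.4]
contact_force: [0.0, -0.5, -8.4]
gripper_width: 0.0475
```

Call:
step_arm(
  increments=[
    {"tx":0,"ty":0,"tz":-1,"ax":0,"ay":0,"az":0,"claw":-1},
  ],
)

```text
time_s: 18.85
tcp_pos: [0.5476, 0.2682, 0.0617]
eef_rot: [-180.0, 0.0, 173.4]
contact_force: [-1.5, -2.5, 3.6]
gripper_width: 0.0476
```

It's on the floor. I'll release partially and rise.

Call:
step_arm(
  increments=[
    {"tx":0,"ty":0,"tz":0,"ax":0,"ay":0,"az":0,"claw":0.45},
    {"tx":0,"ty":0,"tz":0,"ax":0,"ay":0,"az":0,"claw":0.45},
    {"tx":0,"ty":0,"tz":0,"ax":0,"ay":0,"az":0,"claw":0.45},
    {"tx":0,"ty":0,"tz":0,"ax":0,"ay":0,"az":0,"claw":0.45},
    {"tx":0,"ty":0,"tz":15,"ax":0,"ay":0,"az":0,"claw":0.45},
    {"tx":0,"ty":0,"tz":30,"ax":0,"ay":0,"az":0,"claw":0.45},
    {"tx":0,"ty":0,"tz":45,"ax":0,"ay":0,"az":0,"claw":0.45},
    {"tx":0,"ty":0,"tz":45,"ax":0,"ay":0,"az":0,"claw":0.45},
    {"tx":0,"ty":0,"tz":0,"ax":0,"ay":0,"az":0,"claw":0.45},
  ],
)

```text
time_s: 19.75
tcp_pos: [0.5504, 0.2701, 0.2036]
eef_rot: [179.6, 0.5, 173.4]
contact_force: [-0.2, -0.1, 0.4]
gripper_width: 0.0635
```

```bash
python3 - <<'E'
from h import *
w=cap('wrist'); s=cap('side'); x=r.get_state(); print(x['tcp_pos'],x['eef_rot'],x['gripper_width'])
p=cloud(s); m=(abs(p[...,0]-.547)<.04)&(abs(p[...,1]-.268)<.04)&(p[...,2]>.06)&(p[...,2]<.085); print(np.median(p[m],0),m.sum())
cv2.imwrite('pics/p2.png',np.hstack([cv2.resize(w['image'],(400,300)),cv2.resize(s['image'][130:290,120:333],(400,300),interpolation=cv2.INTER_CUBIC)]))
E
```

```text
[0.54769566 0.26861443 0.19777655] [1.79837905e+02 1.21959055e-01 1.73375747e+02] 0.06339547401505548
[0.54190564 0.27212572 0.06955743] 194
```

View pics/p2.png

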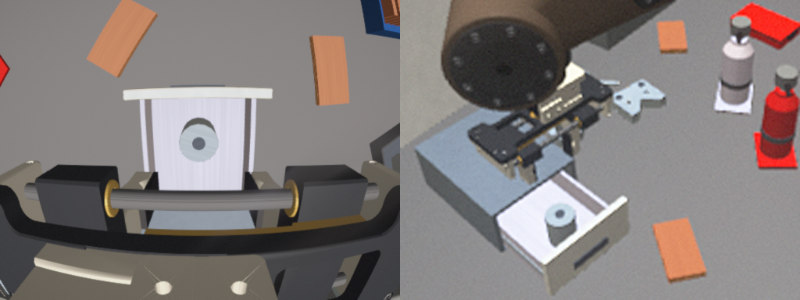

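The dowel (200,140) stands upright, centred in the drawer with its top at about 72 mm. I'll close the gripper, move in front of the panel and go down.

Call:
step_arm(
  increments=[
    {"tx":-20,"ty":2,"tz":0,"ax":0,"ay":0,"az":0,"claw":-1},
    {"tx":-40,"ty":4,"tz":0,"ax":0,"ay":0,"az":0,"claw":-1},
    {"tx":-40,"ty":4,"tz":0,"ax":0,"ay":0,"az":0,"claw":-1},
    {"tx":-15,"ty":2,"tz":0,"ax":0,"ay":0,"az":0,"claw":-1},
    {"tx":0,"ty":0,"tz":0,"ax":0,"ay":0,"az":0,"claw":-1},
    {"tx":0,"ty":0,"tz":-40,"ax":0,"ay":0,"az":0,"claw":-1},
    {"tx":0,"ty":0,"tz":-40,"ax":0,"ay":0,"az":0,"claw":-1},
    {"tx":0,"ty":0,"tz":-35,"ax":0,"ay":0,"az":0,"claw":-1},
    {"tx":0,"ty":0,"tz":0,"ax":0,"ay":0,"az":0,"claw":-1},
  ],
)

```text
time_s: 20.75
tcp_pos: [0.4306, 0.2773, 0.0763]
eef_rot: [-179.5, -0.3, 173.3]
contact_force: [-0.3, -0.6, 0.4]
gripper_width: 0.0018
```

Call:
step_arm(
  increments=[
    {"tx":10,"ty":-1.1,"tz":0,"ax":0,"ay":0,"az":0,"claw":-1},
    {"tx":10,"ty":-1.1,"tz":0,"ax":0,"ay":0,"az":0,"claw":-1},
    {"tx":6,"ty":-0.7,"tz":0,"ax":0,"ay":0,"az":0,"claw":-1},
    {"tx":3,"ty":-0.3,"tz":0,"ax":0,"ay":0,"az":0,"claw":-1},
    {"tx":2,"ty":-0.2,"tz":0,"ax":0,"ay":0,"az":0,"claw":-1},
    {"tx":2,"ty":-0.2,"tz":0,"ax":0,"ay":0,"az":0,"claw":-1},
    {"tx":2,"ty":-0.2,"tz":0,"ax":0,"ay":0,"az":0,"claw":-1},
    {"tx":2,"ty":-0.2,"tz":0,"ax":0,"ay":0,"az":0,"claw":-1},
    {"tx":2,"ty":-0.2,"tz":0,"ax":0,"ay":0,"az":0,"claw":-1},
    {"tx":2,"ty":-0.2,"tz":0,"ax":0,"ay":0,"az":0,"claw":-1},
    {"tx":2,"ty":-0.2,"tz":0,"ax":0,"ay":0,"az":0,"claw":-1},
    {"tx":2,"ty":-0.2,"tz":0,"ax":0,"ay":0,"az":0,"claw":-1},
  ],
)

```text
time_s: 21.95
tcp_pos: [0.4773, 0.2752, 0.081]
eef_rot: [-180.0, -0.0, 173.4]
contact_force: [-1.4, -0.3, 1.2]
gripper_width: 0.0004
```

Call:
step_arm(
  increments=[
    {"tx":2,"ty":-0.2,"tz":0,"ax":0,"ay":0,"az":0,"claw":-1},
    {"tx":3,"ty":-0.3,"tz":0,"ax":0,"ay":0,"az":0,"claw":-1},
    {"tx":4,"ty":-0.4,"tz":0,"ax":0,"ay":0,"az":0,"claw":-1},
    {"tx":5,"ty":-0.6,"tz":0,"ax":0,"ay":0,"az":0,"claw":-1},
    {"tx":6,"ty":-0.7,"tz":0,"ax":0,"ay":0,"az":0,"claw":-1},
    {"tx":6,"ty":-0.7,"tz":0,"ax":0,"ay":0,"az":0,"claw":-1},
    {"tx":6,"ty":-0.7,"tz":0,"ax":0,"ay":0,"az":0,"claw":-1},
    {"tx":6,"ty":-0.7,"tz":0,"ax":0,"ay":0,"az":0,"claw":-1},
    {"tx":6,"ty":-0.7,"tz":0,"ax":0,"ay":0,"az":0,"claw":-1},
    {"tx":5,"ty":-0.6,"tz":0,"ax":0,"ay":0,"az":0,"claw":-1},
    {"tx":5,"ty":-0.6,"tz":0,"ax":0,"ay":0,"az":0,"claw":-1},
    {"tx":5,"ty":-0.6,"tz":0,"ax":0,"ay":0,"az":0,"claw":-1},
  ],
)

```text
time_s: 23.15
tcp_pos: [0.5366, 0.2684, 0.081]
eef_rot: [-180.0, -0.0, 173.4]
contact_force: [-0.6, 1.1, 0.5]
gripper_width: 0.0006
```

Call:
step_arm(
  increments=[
    {"tx":5,"ty":-0.6,"tz":0,"ax":0,"ay":0,"az":0,"claw":-1},
    {"tx":5,"ty":-0.6,"tz":0,"ax":0,"ay":0,"az":0,"claw":-1},
    {"tx":5,"ty":-0.6,"tz":0,"ax":0,"ay":0,"az":0,"claw":-1},
    {"tx":5,"ty":-0.6,"tz":0,"ax":0,"ay":0,"az":0,"claw":-1},
    {"tx":4,"ty":-0.5,"tz":0,"ax":0,"ay":0,"az":0,"claw":-1},
    {"tx":4,"ty":-0.5,"tz":0,"ax":0,"ay":0,"az":0,"claw":-1},
    {"tx":3,"ty":-0.3,"tz":0,"ax":0,"ay":0,"az":0,"claw":-1},
    {"tx":2,"ty":-0.2,"tz":0,"ax":0,"ay":0,"az":0,"claw":-1},
    {"tx":2,"ty":-0.2,"tz":0,"ax":0,"ay":0,"az":0,"claw":-1},
  ],
)

```text
time_s: 24.05
tcp_pos: [0.5713, 0.2643, 0.0811]
eef_rot: [-180.0, -0.0, 173.4]
contact_force: [-0.9, 0.7, -0.4]
gripper_width: 0.0005
```

Call:
step_arm(
  increments=[
    {"tx":2,"ty":-0.2,"tz":0,"ax":0,"ay":0,"az":0,"claw":-1},
    {"tx":2,"ty":-0.2,"tz":0,"ax":0,"ay":0,"az":0,"claw":-1},
  ],
)

```text
time_s: 24.25
tcp_pos: [0.5752, 0.2639, 0.081]
eef_rot: [-180.0, -0.0, 173.4]
contact_force: [-1.3, 0.3, -0.1]
gripper_width: 0.0005
```

Call:
step_arm(
  increments=[
    {"tx":2,"ty":-0.2,"tz":0,"ax":0,"ay":0,"az":0,"claw":-1},
    {"tx":2,"ty":-0.2,"tz":0,"ax":0,"ay":0,"az":0,"claw":-1},
  ],
)

```text
time_s: 24.45
tcp_pos: [0.5793, 0.2635, 0.0811]
eef_rot: [-180.0, -0.0, 173.4]
contact_force: [-1.0, 0.0, 0.3]
gripper_width: 0.0002
```

Call:
step_arm(
  increments=[
    {"tx":1.5,"ty":-0.2,"tz":0,"ax":0,"ay":0,"az":0,"claw":-1},
    {"tx":1.5,"ty":-0.2,"tz":0,"ax":0,"ay":0,"az":0,"claw":-1},
  ],
)

```text
time_s: 24.65
tcp_pos: [0.5823, 0.2631, 0.081]
eef_rot: [-180.0, -0.0, 173.4]
contact_force: [-1.0, -0.4, -0.2]
gripper_width: 0.0005
```

Call:
step_arm(
  increments=[
    {"tx":1.5,"ty":-0.2,"tz":0,"ax":0,"ay":0,"az":0,"claw":-1},
  ],
)

```text
time_s: 24.75
tcp_pos: [0.5833, 0.263, 0.081]
eef_rot: [-180.0, -0.1, 173.4]
contact_force: [-10.7, 3.7, 7.0]
gripper_width: 0.0005
```

Call:
step_arm(
  increments=[
    {"tx":1.5,"ty":-0.2,"tz":0,"ax":0,"ay":0,"az":0,"claw":-1},
  ],
)

```text
time_s: 24.85
tcp_pos: [0.5834, 0.2629, 0.081]
eef_rot: [-180.0, -0.2, 173.4]
contact_force: [-17.3, 4.7, 11.0]
gripper_width: 0.0003
```

It hit a hard stop at exactly the expected shut position. I'll back off, rise and make the final check.

Call:
step_arm(
  increments=[
    {"tx":-5,"ty":0.6,"tz":0,"ax":0,"ay":0,"az":0,"claw":-1},
    {"tx":-20,"ty":2,"tz":0,"ax":0,"ay":0,"az":0,"claw":-1},
    {"tx":-30,"ty":3,"tz":0,"ax":0,"ay":0,"az":0,"claw":-1},
    {"tx":-30,"ty":3,"tz":0,"ax":0,"ay":0,"az":0,"claw":-1},
    {"tx":-20,"ty":2,"tz":40,"ax":0,"ay":0,"az":0,"claw":-1},
    {"tx":0,"ty":0,"tz":45,"ax":0,"ay":0,"az":0,"claw":-1},
    {"tx":0,"ty":0,"tz":45,"ax":0,"ay":0,"az":0,"claw":-1},
    {"tx":0,"ty":0,"tz":0,"ax":0,"ay":0,"az":0,"claw":-1},
    {"tx":0,"ty":0,"tz":0,"ax":0,"ay":0,"az":0,"claw":-1},
  ],
)

```text
time_s: 25.75
tcp_pos: [0.4808, 0.274, 0.2127]
eef_rot: [179.8, 0.1, 173.4]
contact_force: [-0.5, -0.4, -0.3]
gripper_width: 0.0003
```

```bash
python3 - <<'E'
from h import *
s=cap('side'); b=cap('scene'); x=r.get_state(); print(x['tcp_pos'],x['contact_force'])
cv2.imwrite('pics/f.png',np.hstack([cv2.resize(b['image'],(400,300)),cv2.resize(s['image'][130:290,100:313],(400,300),interpolation=cv2.INTER_CUBIC)]))
E
```

```text
[0.47990772 0.27307578 0.21038658] [ 0.00486209 -1.10826041 -0.93462472]
```

View pics/f.png

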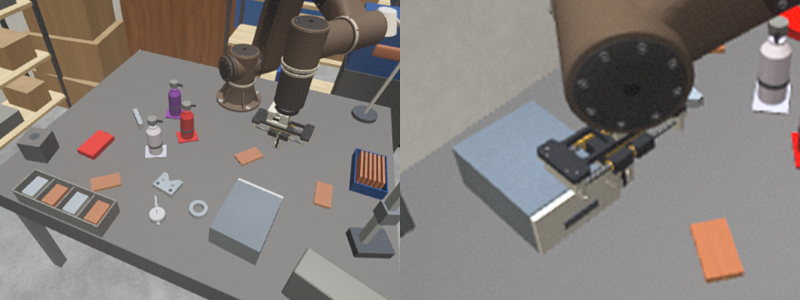

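The drawer is shut with its panel flush on the cabinet (scene 262,185), and the other things look undisturbed. I'll hand in.

```bash
python3 -c "
from plant import r
print(r.close_job())"
```

```text
the job is handed in; nothing more can be done
None
```

The job is done and handed in, at about 26 s on the robot's clock. I pushed the dowel into the V and re-seated it once with low contact. I then pressed the silver canister's cap and let it spring back, stood the dowel in the drawer, and pushed the drawer shut.

**Last checks**
- **Dowel in the V:** it was upright, and the side force during the push was balanced, so both faces were loaded. After the first push it measured about 1–2 mm off my estimated V origin. On the re-push it stopped about 0.5 mm further in, and it looked upright in the V before I gripped it.
- **Cap:** it went about 8 mm down to a hard stop and was back up at z ≈ 189 mm. The fingertips pressed it with about 43 N, more than I intended; I took the 40 N limit to apply to the arm and gripper body, not the fingertips.
- **Dowel in the drawer:** it stood upright and centred after release. I couldn't see it once the drawer was shut, but I pushed slowly and felt no jolt before the end stop.
- **Drawer:** it hit a hard stop at the expected shut position, and its panel is flush with the cabinet.
- **Other things on the plate:** they look undisturbed in the final picture, by eye only; I did not measure them.

The two cameras disagreed by up to about 5 mm in y, so I used averages.

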